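# Hang the hooked ladle on the utensil rail

### The arm

A 6-joint arm with a two-finger parallel gripper is mounted at the origin on a cart in front of the work surface, level with it; the furniture and walls round the work are solid. World frame = base frame: x ahead of the robot, y to its left, z up, the work surface at z = 0. Lengths are in m, angles in rad, forces in N, time in s.
With the tool pointing down it reaches from about 0.325 to 0.775 m from the base axis. Payload 9.3 kg.
Tool frame: the origin (TCP) lies at the very end of the fingers, on their centre line; the grasp point (between the pads) lies 19 mm behind it; z points along the fingers, y is the direction in which the jaws open and shut (so a half turn about z gives the same grasp; the last joint's range is limited). The gripper opens to 85 mm and grips with 20 to 120 N. Pads are 22 mm wide; open, the fingers measure 114 mm over their backs; the gripper's body (76 mm by 85 mm) begins 54 mm behind the grasp point. The pads swing forward as they close: fully open they stand 13 mm farther back than shut.
Start: joints at [1.048, 0.259, 0.021, 1.334, 0, 1.418], TCP at [0.199, 0.513, 0.231] pointing down, gripper open.
Joint ranges: [-3.04, 3.04], [-0.91, 1.82], [-1.04, 1.36], [-1.92, 1.95], [-1.52, 1.45], [-3.14, 3.14]. Speed limits (rad/s): [2.22, 2.22, 2.79, 3.14, 3.14, 3.14].

### API

Orientations are given as a unit quaternion [x, y, z, w].
In Python, from rig import robot, eyes, models gives the robot as it stands.
- The arm moves only by the tool move_arm, never from a script. Its argument "steps" is one flat list of numbers, 5 for each row, row after row: the shift along the tool's x, y, z in mm, then the turn about the tool's z in rad, then the opening, from 0 (shut) to 1 (fully open). A call has 1 to 20 rows; each row is the pose to reach, as a shift and turn from the pose commanded when the call began, along the tool's axes at that moment; what a row does not reach only later rows make up. A row lasts 1/8 s, in which the tool goes at most 62.5 mm and 10.7 degrees, less where a joint would pass 70% of its speed; a pose out of reach is approached as far as the arm can. A call with a gripper value outside its range is refused whole. The fingers move at their own pace and stop on an object; "grip_force" is the grip in N (left out, the last holds). Time passes only in rows, so rows that repeat a pose let the fingers close. It gives the time, the measured TCP pose, the force and the opening at its end, in the units of the state.
- robot.read_state(): the state, without advancing time (a new reading comes with each control period).
- eyes.read_camera(name): name is "scene" or "side" or "wrist"; returns (picture, depth): 384x512x3 uint8, red, green, blue; 384x512 float32, m along the optical axis (not along the pixel's ray), 0 where there is no reading.
- eyes.camera_params(name): a dict with "vfov" (degrees; the focal length in pixels is half the picture's height over the tangent of half this angle, whatever the lens; pixels are square), "cx", "cy" (the principal point, pixels), "extrinsics" (4x4, takes a point from camera to world coordinates). Camera axes: x right, y down, z forward; pixel columns grow to the right and rows downward; lengths in m; the calibration is good to about 2 mm. A picture is of the moment at which its call begins: read the wrist's pose just before it. camera_params takes no time and is no camera call; for the wrist camera it gives the pose at the moment of the call.
- robot.finish_job(): hands the job in, once; it reports no verdict.
Trained networks look in the newest picture that a camera, given by its name, has taken for a name from the list of things; names that differ only in an ending like _2 or _b are one class to them, and where a whole thing is asked for, a point or a joint stands for the part that bears it (a point fixed in the world has none). Each returns a list of dicts, best first, with "conf" (0 to 1); they miss things now and then, are a little off and sometimes report something else, mostly with a low value. They report only what shows in the picture. A call takes as long as a camera call.
- models.search_frame(query, camera): "centre" ([column, row] in pixels, amid what is visible of it).
- models.trace(query, camera): "mask" (384x512 bool, what is visible of it) and "centre" ([column, row] in pixels, amid what is visible of it).
The state is a dict: "time_s": time; "joint_pos": joint angles; "joint_vel": joint speeds; "joint_efforts": joint torques, N m; "tcp_pos": TCP position; "eef_rot": TCP orientation; "force": force on the tool from outside, world axes, zero at the start; "torque": the same for the moment, N m; "opening": opening from 0.0 (shut) to 1.0 (fully open).
Only numpy, scipy, OpenCV 4.12 (cv2) and the standard library are available. Lean on these libraries where they do the work, as an engineer would, in place of code of your own. Each camera call takes 0.05 s, during which the arm holds its last target.

### The job

Take the ladle by its wooden grip and hang it by its hook over the rail of the utensil stand, between the two posts, with the handle on the robot's side of the rail and the hook's lip behind it. Its bowl hangs off to one side, so bring the weight onto the rail while you still hold it and ease it by hand into the lean in which it will hang before letting go, so that it hardly swings; leave it hanging still, and leave the other things where they are.

Things in the scene. Friction and masses are not known exactly. Their poses are not given: they have to be found in the camera images.
- ladle: Steel ladle, 0.2 kg, 228 mm tall, standing on its flat-bottomed bowl (72 mm across, 42 mm high). Origin: centre of the bowl's underside; z up. The handle, a strip 18 mm wide (y) and 4 mm thick (x), rises from the bowl's rim at x = +36 mm. Centre of mass: x = 8, y = 0, z = 43 mm. Hung from a rail it leans about 0.35 rad (20 degrees): bowl swings to +x, under the rail, top of the grip to -x
- ladle_hook (a point): Where the rail's centre lies when the hook sits on it: middle of the gap of the flat hook, at x = 49, y = 0, z = 155 mm in the ladle's frame. The hook is on the back (+x) of the handle, 24 mm wide (y), open downwards: bridge underside z = 160, top 164 mm; its lip reaches down to z = 134 mm; the gap from handle (x = 38) to lip (x = 60) is 22 mm. Axes as the ladle's
- ladle_grip (a point): Centre of the ladle's upright wooden grip at the top of the handle, x = 36, y = 0, z = 200 mm in the ladle's frame; the grip spans z = 172 to 228 mm, 20 mm wide (y), 13 mm thick (x). Axes as the ladle's
- stand: Utensil stand, fixed to the worktop: wooden base 90 (x) x 310 (y) x 12 mm, two steel posts 12 mm thick at y = -130 and +130 mm with ball tops (highest point 229 mm), and between them a round steel rail along y, 10 mm thick, centre line at z = 220 mm. Origin: centre of the base's underside. The robot's side is -x
- rail_mid (a point): Middle of the rail, on its centre line, 220 mm above the worktop; y along the rail, x away from the robot, axes as the stand's
- garlic: Garlic bulb, 55 mm, bystander; origin under its centre
- tea_mug: Plain white mug, 78 x 116 x 101 mm, bystander; origin under its centre
- onion: Red onion, 84 x 81 x 82 mm, bystander; origin under its centre

How it is judged:
On the way:
1. the ladle's hook is over the rail and its weight is on the rail while the fingers still hold it (contact force between each of the fingers, stand and ladle above 0.5 N and x of rail_mid in the frame of ladle between 0.038 and 0.06 m and z of rail_mid in the frame of ladle above 0.14 m), for 0.2 s.
At the end, for the whole second after the job is handed in: The ladle hangs by its hook on the rail between the posts (hook point within 12 mm across, 9 mm in height and 115 mm along of the rail's middle), handle on the robot's side, clear of the worktop, leaning less than 0.65 rad, let go and at rest (under 0.05 m/s and 0.4 rad/s) (x of ladle_hook in the frame of rail_mid between -0.012 and 0.012 m and z of ladle_hook in the frame of rail_mid between -0.009 and 0.009 m and y of ladle_hook in the frame of rail_mid between -0.115 and 0.115 m and x of ladle_grip in the frame of rail_mid below 0 m and contact force between stand and ladle above 0.5 N and height (world z) of ladle above 0.03 m and angle between ladle's own z axis and vertical below 0.65 rad and linear speed of ladle below 0.05 m/s and angular speed of ladle below 0.4 rad/s); the robot touches nothing.
It fails at once if the ladle, out of the fingers, swings or tips faster than 1.7 rad/s (contact force between the fingers and ladle below 0.02 N and angular speed of ladle above 1.7 rad/s).
It fails at once if the garlic, mug or onion is pushed more than 30 mm (distance of any of garlic, tea_mug, onion from where it was at the start of the episode above 0.03 m).
It also fails if it takes over 59 s, if anything falls off the work surface, if the arm or the gripper's body presses on something with over 40 N, if the wrist force passes 120 N, or if a joint passes its speed limit or range.

## Working session

There is one attempt and no reset: what is moved stays moved. The work goes in short steps, Python scripts to look and compute and a tool call to move; the robot and the scene stay as the last step left them, time stands still between calls to the robot, and variables do not carry over. Pictures are saved under pics/ and viewed, and the job is handed in when it is done.

Besides the shell and the picture viewer there is one more tool, called as a command line: name --argument value ..., lists and objects as JSON in quotes. move_arm: Moves the arm, as the interface text tells. Its arguments: {"type":"object","properties":{"steps":{"type":"array"},"grip_force":{"type":"number"}},"required":["steps"]}

```bash
ls; mkdir -p pics
cat > h.py <<'E'
import numpy as np, cv2
from rig import robot, eyes, models
def K(n):
    p=eyes.camera_params(n); f=192/np.tan(np.radians(p['vfov'])/2); return f,p['cx'],p['cy'],np.array(p['extrinsics'])
def pts(n,d,mask):
    f,cx,cy,T=K(n); v,u=np.nonzero(mask&(d>0)); z=d[v,u]
    P=np.stack([(u-cx)/f*z,(v-cy)/f*z,z,np.ones_like(z)]); return (T@P)[:3].T,u,v
def proj(n,P):
    f,cx,cy,T=K(n); q=np.linalg.inv(T)@np.append(P,1); return q[0]/q[2]*f+cx,q[1]/q[2]*f+cy
def save(n,im): cv2.imwrite('pics/'+n,im[:,:,::-1])
E
python3 - <<'E'
from h import *
s=robot.read_state();print({k:np.round(v,3) for k,v in s.items()})
for n in ['scene','side','wrist']:
    im,d=eyes.read_camera(n);save(n+'0.png',im);np.savez(n+'0.npz',im=im,d=d)
    print(n,K(n)[0],np.round(K(n)[3],3).tolist())
    for q in ['ladle','stand','garlic','tea_mug','onion','ladle_grip']:
        if n=='wrist' : continue
        r=models.trace(q,n)
        for x in r[:2]:
            P,_,_=pts(n,d,x['mask']); print(n,q,round(x['conf'],2),np.round(x['centre']),x['mask'].sum(),np.round(np.percentile(P,[2,50,98],axis=0),3).tolist() if len(P) else 0)
E
```

```text
pics
{'time_s': np.float64(0.0), 'joint_pos': array([1.048, 0.259, 0.021, 1.334, 0.   , 1.418]), 'joint_vel': array([ 0.001,  0.   ,  0.   ,  0.002, -0.002,  0.001]), 'joint_efforts': array([ 0.0000e+00, -5.5564e+01,  3.4453e+01,  1.4000e-02, -0.0000e+00,
       -0.0000e+00]), 'tcp_pos': array([0.199, 0.513, 0.231]), 'eef_rot': array([ 0.184,  0.983, -0.001, -0.   ]), 'force': array([-0.589, -0.176,  0.196]), 'torque': array([-0.031, -0.012,  0.013]), 'opening': np.float64(1.0)}
scene 437.92984226460266 [[0.869, -0.364, 0.335, -0.068], [-0.494, -0.632, 0.597, -1.001], [-0.006, -0.685, -0.729, 1.384], [0.0, 0.0, 0.0, 1.0]]
scene ladle 0.83 [219. 188.] 376 [[0.408, 0.175, -0.004], [0.459, 0.203, 0.029], [0.555, 0.356, 0.227]]
scene stand 0.69 [285. 242.] 1406 [[0.505, -0.316, -0.003], [0.551, -0.177, 0.011], [0.656, -0.043, 0.225]]
scene stand 0.64 [217. 184.] 299 [[0.408, 0.175, -0.003], [0.456, 0.205, 0.029], [0.495, 0.267, 0.22]]
scene garlic 0.61 [230. 213.] 143 [[0.406, 0.012, -0.004], [0.427, 0.031, 0.031], [0.467, 0.088, 0.047]]
scene tea_mug 0.73 [206. 145.] 402 [[0.473, 0.398,
[... 361 characters left out ...]
0.882, -0.471, 0.885], [0.0, 0.0, 0.0, 1.0]]
side ladle 0.96 [271. 264.] 699 [[0.412, 0.181, -0.001], [0.458, 0.208, 0.032], [0.5, 0.25, 0.221]]
side stand 0.75 [231. 198.] 1265 [[0.506, -0.546, -0.0], [0.55, -0.185, 0.011], [0.594, -0.061, 0.223]]
side garlic 0.75 [273. 232.] 186 [[0.408, 0.031, 0.009], [0.433, 0.056, 0.029], [0.455, 0.071, 0.046]]
side onion 0.83 [257. 174.] 238 [[0.43, -0.436, 0.013], [0.465, -0.41, 0.043], [0.499, -0.391, 0.067]]
side ladle_grip 0.68 [272. 261.] 789 [[0.409, -0.032, -0.003], [0.457, 0.206, 0.031], [0.501, 0.25, 0.219]]
wrist 307.0048606809169 [[0.361, 0.882, 0.303, 0.121], [0.932, -0.342, -0.117, 0.543], [0.0, 0.325, -0.946, 0.374], [0.0, 0.0, 0.0, 1.0]]
```

Run:
```python
from h import *
ims=[]
for n,(x0,y0,x1,y1) in dict(scene=(150,90,350,310),side=(150,120,350,340)).items():
    im=np.load(n+'0.npz')['im']; ims.append(cv2.resize(im[y0:y1,x0:x1],(400,440),interpolation=cv2.INTER_CUBIC))
save('crop.png',np.hstack(ims))
for n in ['scene','side']:
    z=np.load(n+'0.npz');d=z['d']
    P,u,v=pts(n,d,np.ones(d.shape,bool))
    def box(a,b):return P[((P>a)&(P<b)).all(1)]
    # ladle: bowl/grip
    B=box([.39,.15,.01],[.52,.28,.05]);print(n,'bowl',len(B),B.min(0).round(3),B.max(0).round(3))
    G=box([.38,.12,.165],[.55,.3,.24]);print('grip',len(G),G.min(0).round(3),G.max(0).round(3),np.median(G,0).round(3))
    H=box([.38,.12,.06],[.55,.3,.165]);print('handle',len(H),H.min(0).round(3),H.max(0).round(3),np.median(H,0).round(3))
    S=box([.4,-.4,.005],[.7,.1,.02]);print('base',len(S),np.percentile(S,[1,50,99],axis=0).round(3).tolist())
    if len(S)>20: print(cv2.minAreaRect((S[:,:2]*1000).astype(np.float32)))
    R=box([.45,-.4,.205],[.7,.1,.26]);print('rail',len(R),np.percentile(R,[1,50,99],axis=0).round(3).tolist())
    if len(R)>5:
        print(cv2.fitLine((R).astype(np.float32),cv2.DIST_HUBER,0,.01,.01).ravel(), cv2.minAreaRect((R[:,:2]*1000).astype(np.float32)))
```

```text
scene bowl 180 [0.406 0.171 0.01 ] [0.476 0.25  0.05 ]
grip 53 [0.465 0.178 0.165] [0.5   0.209 0.234] [0.473 0.192 0.202]
handle 60 [0.471 0.176 0.062] [0.55  0.238 0.165] [0.489 0.195 0.136]
base 1296 [[0.413, -0.334, 0.005], [0.545, -0.175, 0.011], [0.69, 0.079, 0.019]]
((551.2886962890625, -150.0764617919922), (492.28082275390625, 295.341064453125), 89.88990020751953)
rail 159 [[0.543, -0.299, 0.206], [0.551, -0.19, 0.223], [0.562, -0.085, 0.229]]
[ 0.05158344  0.99865085 -0.0059745   0.5513006  -0.18894382  0.2221386 ] ((552.0724487304688, -193.1634979248047), (224.13653564453125, 14.66921329498291), 87.15042877197266)
side bowl 395 [0.408 0.178 0.01 ] [0.478 0.253 0.049]
grip 100 [0.469 0.197 0.165] [0.501 0.217 0.228] [0.476 0.21  0.2  ]
handle 157 [0.471 0.184 0.061] [0.55  0.244 0.164] [0.479 0.205 0.137]
base 873 [[0.422, -0.393, 0.006], [0.542, -0.189, 0.01], [0.674, 0.074, 0.019]]
((547.7705688476562, -154.06076049804688), (245.98941040039062, 502.4528503417969), 4.554104328155518)
rail 110 [[0.539, -0.346, 0.208], [0.552, -0.187, 0.221], [0.564, -0.074, 0.227]]
[ 0.05494584  0.9984871   0.00210199  0.5517919  -0.1951154   0.22092724] ((550.5083618164062, -214.73516845703125), (283.2358093261719, 15.087668418884277), 86.65962982177734)
```

View pics/crop.png

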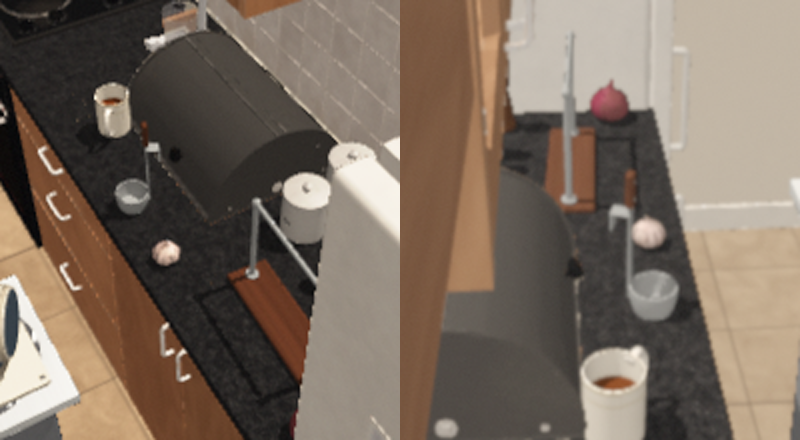

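View pics/wrist0.png

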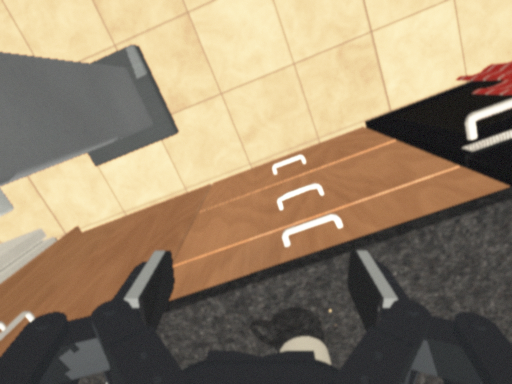

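View pics/side0.png

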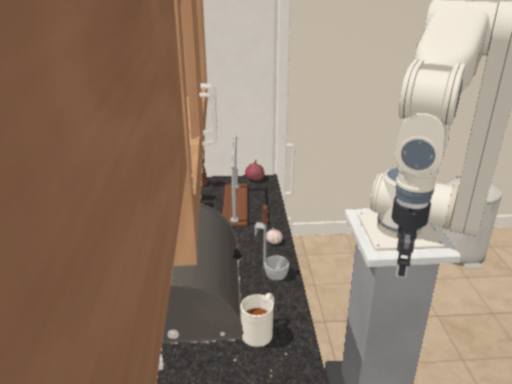

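The crops show the ladle at around (265,255) in the side view, with its hook pointing away from the robot towards the bread bin. The stand's base is at (235,205). Next I'll refine the poses and check clearance around the ladle.

Run:
```python
from h import *
from scipy.optimize import least_squares
A=[]
for n in ['scene','side']:
    z=np.load(n+'0.npz');d=z['d']
    P,u,v=pts(n,d,np.ones(d.shape,bool)); 
    def box(a,b):return P[((P>a)&(P<b)).all(1)]
    for y0 in np.arange(-.35,.45,.1):
        B=box([.3,y0,.06],[.75,y0+.1,.9]); 
        h=[ (round(x,2), round(B[(B[:,0]>x)&(B[:,0]<x+.05),2].max(),2)) for x in np.arange(.4,.75,.05) if ((B[:,0]>x)&(B[:,0]<x+.05)).sum()>3]
        print(n,round(y0,2),h)
    # wooden grip by colour & handle
    B=box([.40,.17,.015],[.465,.26,.041])
    f=lambda p:np.hypot(B[:,0]-p[0],B[:,1]-p[1])-.035
    r=least_squares(f,[.443,.21],loss='soft_l1',f_scale=.003);print(n,'bowl',r.x.round(4))
    G=box([.46,.17,.175],[.51,.23,.226]);print('grip', np.percentile(G,[5,25,50,75,95],axis=0).round(3).tolist())
    Hk=box([.46,.15,.12],[.52,.23,.168]);print('handle+hook', np.percentile(Hk,[5,25,50,75,95],axis=0).round(3).tolist())
    H=box([.46,.15,.06],[.50,.24,.125]);print('handle', np.percentile(H,[5,25,50,75,95],axis=0).round(3).tolist())
    # stand base top
    m=models  # noqa
    S=P[(abs(P[:,2]-.012)<.006)&(P[:,0]>.48)&(P[:,0]<.62)&(P[:,1]<0)&(P[:,1]>-.4)]
    im=z['im'][v,u].astype(int); k=(abs(P[:,2]-.012)<.008)&(im[:,0]-im[:,2]>30)&(P[:,0]>.45)&(P[:,0]<.65)&(P[:,1]<.05)&(P[:,1]>-.36)
    S=P[k]; print('base',len(S),np.percentile(S,[1,99],axis=0).round(3).tolist(),cv2.minAreaRect((S[:,:2]*1000).astype(np.float32)))
    for ys in np.arange(-.32,0,.03):
        q=S[abs(S[:,1]-ys)<.01]
        if len(q)>5: print(round(ys,2),np.percentile(q[:,0],[3,97]).round(3),end=' ')
    R=box([.53,-.32,.212],[.575,-.05,.232]);
    print('\nrail',[(round(ys,2),np.median(R[abs(R[:,1]-ys)<.015,0]).round(4)) for ys in np.arange(-.3,-.05,.03) if (abs(R[:,1]-ys)<.015).any()], np.median(R,0))
```

```text
scene -0.35 [(np.float64(0.5), np.float64(0.23)), (np.float64(0.55), np.float64(0.23))]
scene -0.25 [(np.float64(0.5), np.float64(0.23)), (np.float64(0.55), np.float64(0.23))]
scene -0.15 [(np.float64(0.55), np.float64(0.23)), (np.float64(0.65), np.float64(0.12)), (np.float64(0.7), np.float64(0.12))]
scene -0.05 [(np.float64(0.65), np.float64(0.12)), (np.float64(0.7), np.float64(0.13))]
scene 0.05 [(np.float64(0.55), np.float64(0.13)), (np.float64(0.6), np.float64(0.84)), (np.float64(0.65), np.float64(0.84)), (np.float64(0.7), np.float64(0.82))]
scene 0.15 [(np.float64(0.45), np.float64(0.23)), (np.float64(0.5), np.float64(0.17)), (np.float64(0.55), np.float64(0.13)), (np.float64(0.6), np.float64(0.68)), (np.float64(0.65), np.float64(0.78)), (np.float64(0.7), np.float64(0.19))]
scene 0.25 [(np.float64(0.55), np.float64(0.13)), (np.float64(0.6), np.float64(0.56)), (np.float64(0.65), np.float64(0.77)), (np.float64(0.7), np.float64(0.52))]
scene 0.35 [(np.float64(0.45), np.float64(0.1)), (np.float64(0.5), np.float64(0.11)), (np.float64(0.55), np.float64(0.63)), (np.float64(0.6), np.floa
[... 2574 characters left out ...]
140625, -152.92428588867188), (122.66671752929688, 421.3483581542969), 6.33936882019043)
-0.32 [0.502 0.588] -0.29 [0.505 0.587] -0.26 [0.505 0.593] -0.23 [0.506 0.591] -0.2 [0.509 0.593] -0.17 [0.511 0.597] -0.14 [0.511 0.597] -0.11 [0.512 0.587] -0.08 [0.517 0.576] -0.05 [0.525 0.564] 
rail [(np.float64(-0.3), np.float64(0.5463)), (np.float64(-0.27), np.float64(0.5484)), (np.float64(-0.24), np.float64(0.5497)), (np.float64(-0.21), np.float64(0.5503)), (np.float64(-0.18), np.float64(0.5515)), (np.float64(-0.15), np.float64(0.5539)), (np.float64(-0.12), np.float64(0.5562)), (np.float64(-0.09), np.float64(0.5572)), (np.float64(-0.06), np.float64(0.5592))] [ 0.55306274 -0.16796554  0.22150096]
```

move_arm --steps '[0, 0, -30, 0, 1, -30, -15, -60, 0, 1, -75, -38, -60, 0, 1, -125, -64, -60, 0, 1, -175, -90, -60, 0, 1, -225, -116, -60, 0, 1, -275, -142, -60, 0, 1, -315, -165, -60, 0, 1, -330, -175, -60, 0, 1, -330, -175, -60, 0, 1]'

```text
time_s: 2.0
tcp_pos: [0.4436, 0.2298, 0.2912]
eef_rot: [0.185, 0.983, -0.0, -0.0]
force: [1.0, 0.5, 0.3]
opening: 0.997
```

Run:
```python
from h import *
s=robot.read_state();print(s['time_s'],s['tcp_pos'],s['eef_rot'],s['joint_pos'])
im,d=eyes.read_camera('wrist');save('w1.png',im);np.savez('w1.npz',im=im,d=d)
P,u,v=pts('wrist',d,np.ones(d.shape,bool))
def box(a,b):return P[((P>a)&(P<b)).all(1)]
G=box([.44,.16,.172],[.52,.24,.235]);print(len(G));T=G[G[:,2]>.222];print('top',len(T),T.mean(0) if len(T) else 0, cv2.minAreaRect((T[:,:2]*1000).astype(np.float32)) if len(T)>4 else 0)
H=box([.46,.15,.155],[.52,.24,.170]);print('hook',len(H),H.mean(0) if len(H) else 0,cv2.minAreaRect((H[:,:2]*1000).astype(np.float32)) if len(H)>4 else 0)
B=box([.39,.16,.036],[.5,.27,.046]);print('rim',len(B),B.min(0),B.max(0),cv2.minEnclosingCircle((B[:,:2]*1000).astype(np.float32)) if len(B)>4 else 0)
```

```text
2.0 [0.44359051 0.2297893  0.29117225] [ 1.84792729e-01  9.82777502e-01 -7.42899048e-07 -1.69720153e-04] [3.09731512e-01 1.60795342e-01 4.45738047e-02 1.45487410e+00
 1.60114791e-04 6.81453403e-01]
965
top 394 [0.47556694 0.2018836  0.2269587 ] ((476.4971618652344, 201.36697387695312), (18.933517456054688, 12.495586395263672), 70.43535614013672)
hook 196 [0.48296887 0.20331459 0.16274553] ((488.9929504394531, 196.67047119140625), (23.268741607666016, 30.1675968170166), 68.65028381347656)
rim 574 [0.40805746 0.17779141 0.03612265] [0.47918653 0.24912761 0.04593071] ((443.6365966796875, 213.45529174804688), 35.9327392578125)
```

View pics/w1.png

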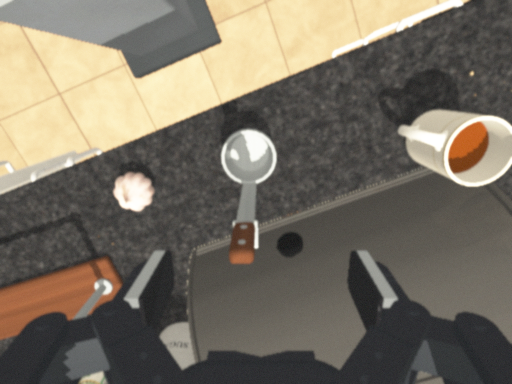

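The wrist view shows the grip's top at (242,243) and the bowl at (248,157). The grip top measures 19×12.5 mm at z = 0.227, which matches the model. Yaw is about −20°.

move_arm --steps '[-20, -7, 0, -0.02, 1, -41, -14, 0, -0.02, 1, -41, -14, 25, -0.02, 1, -41, -14, 55, -0.02, 1, -41, -14, 85, -0.02, 1, -41, -14, 105, -0.02, 1, -41, -14, 110, -0.02, 1, -41, -14, 110, -0.02, 1]'

```text
time_s: 3.05
tcp_pos: [0.4766, 0.2028, 0.1816]
eef_rot: [0.174, 0.985, 0.0, 0.0]
force: [0.0, -0.3, 0.3]
opening: 0.997
```

Run:
```python
from h import *
s=robot.read_state();print(s['time_s'],s['tcp_pos'],s['eef_rot'],s['force'])
im,d=eyes.read_camera('wrist');save('w2.png',im)
im,d=eyes.read_camera('side');save('s2.png',cv2.resize(im[180:300,200:360],(640,480)))
```

```text
3.05 [0.47655875 0.2027761  0.18161679] [1.73903424e-01 9.84762709e-01 5.82528775e-05 5.24544463e-05] [ 0.0489234  -0.29812346  0.32385781]
```

View pics/w2.png

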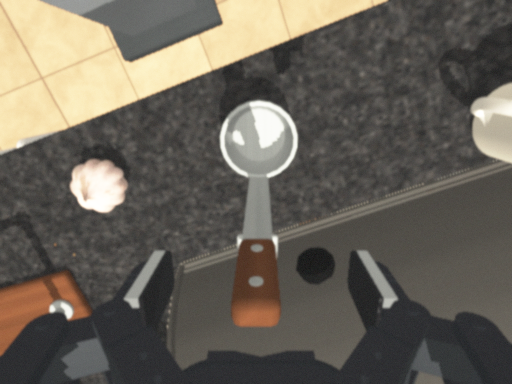

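View pics/s2.png

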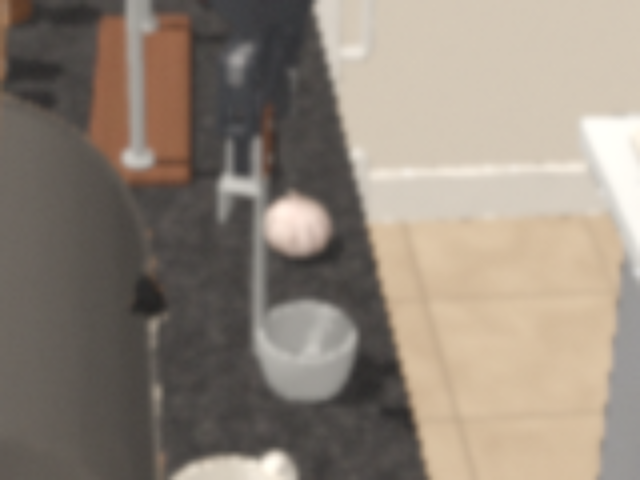

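move_arm --steps '[0, 0, 0, 0, 0.15, 0, 0, 0, 0, 0.1, 0, 0, 0, 0, 0, 0, 0, 0, 0, 0, 0, 0, 0, 0, 0, 0, 0, 0, 0, 0, 0, 0, 0, 0, 0, 0, 0, 0, 0, 0]' --grip_force 50

```text
time_s: 4.15
tcp_pos: [0.4765, 0.2025, 0.1814]
eef_rot: [0.174, 0.985, -0.0, 0.0]
force: [0.9, -0.5, 2.5]
opening: 0.228
```

Run:
```python
from h import *
s=robot.read_state();print(s['time_s'],s['tcp_pos'],s['opening'],s['force'],s['torque'])
im,d=eyes.read_camera('wrist');save('w3.png',im)
```

```text
4.15 [0.47654074 0.20247561 0.18142589] 0.22803725396772243 [ 0.85895773 -0.45155814  2.52144146] [-0.35335212 -0.20594952 -0.05369323]
```

View pics/w3.png

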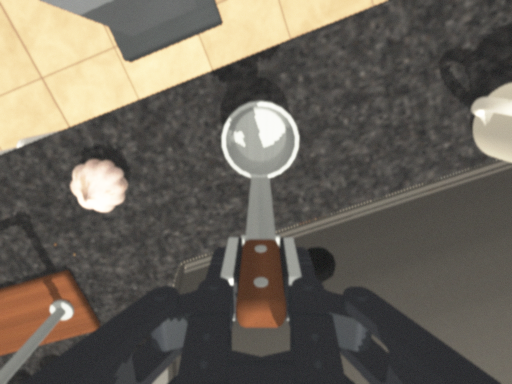

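move_arm --steps '[0, 0, -5, 0, 0, 0, 0, -20, 0, 0, 0, 0, -45, 0, 0, 0, 0, -70, 0, 0, 0, 0, -95, 0, 0, 0, 0, -115, 0, 0, 0, 0, -127, 0, 0, 0, 0, -130, 0, 0, 0, 0, -130, 0, 0]'

```text
time_s: 5.32
tcp_pos: [0.4763, 0.2025, 0.3109]
eef_rot: [0.174, 0.985, -0.0, -0.0]
force: [-0.4, -0.4, -1.9]
opening: 0.222
```

Run:
```python
from h import *
s=robot.read_state();print(s['time_s'],s['tcp_pos'],s['opening'],s['force'],s['torque'])
im,d=eyes.read_camera('side');save('s4.png',cv2.resize(im[160:280,200:360],(640,480)))
P,u,v=pts('side',d,np.ones(d.shape,bool))
def box(a,b):return P[((P>a)&(P<b)).all(1)]
for z in np.arange(.15,.30,.02):
    H=box([.40,.1,z],[.53,.26,z+.02]);print(z.round(2),len(H),np.percentile(H,[5,50,95],axis=0).round(3).tolist() if len(H) else 0)
```

```text
5.325 [0.47627485 0.20249891 0.3109289 ] 0.22165474188780881 [-0.43545687 -0.43458776 -1.91646365] [-0.0130666  -0.07928594 -0.00764996]
0.15 302 [[0.412, 0.182, 0.151], [0.443, 0.221, 0.16], [0.475, 0.252, 0.169]]
0.17 44 [[0.41, 0.19, 0.17], [0.467, 0.21, 0.172], [0.479, 0.25, 0.187]]
0.19 19 [[0.472, 0.196, 0.191], [0.476, 0.208, 0.2], [0.479, 0.213, 0.209]]
0.21 19 [[0.472, 0.198, 0.213], [0.476, 0.207, 0.223], [0.479, 0.212, 0.227]]
0.23 18 [[0.473, 0.199, 0.233], [0.476, 0.209, 0.241], [0.479, 0.213, 0.249]]
0.25 24 [[0.473, 0.193, 0.253], [0.478, 0.206, 0.264], [0.503, 0.214, 0.27]]
0.27 46 [[0.473, 0.19, 0.272], [0.489, 0.206, 0.282], [0.505, 0.213, 0.29]]
0.29 50 [[0.476, 0.19, 0.29], [0.486, 0.206, 0.292], [0.502, 0.215, 0.307]]
```

View pics/s4.png

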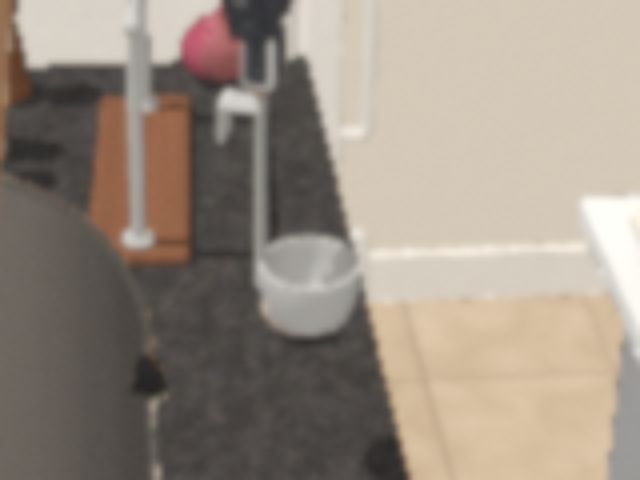

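The ladle is lifted and still upright: the handle stays at x ≈ 0.476 all the way up and shows no tilt. Next I carry it to the robot's side of the rail.

move_arm --steps '[-6, -15, 0, -0.01, 0, -17, -48, 0, -0.04, 0, -31, -85, 0, -0.08, 0, -45, -123, 0, -0.12, 0, -59, -161, 0, -0.15, 0, -73, -199, 0, -0.18, 0, -87, -237, 0, -0.21, 0, -100, -275, 0, -0.24, 0, -113, -310, 0, -0.27, 0, -123, -338, 0, -0.286, 0, -130, -357, 0, -0.294, 0, -133, -365, 0, -0.296, 0, -133, -365, 0, -0.296, 0, -133, -365, 0, -0.296, 0]'

```text
time_s: 7.12
tcp_pos: [0.4762, -0.1852, 0.3112]
eef_rot: [0.027, 1.0, 0.0, -0.0]
force: [-0.1, -0.1, -1.8]
opening: 0.226
```

```bash
cat > look.py <<'E'
from h import *
import sys
t=sys.argv[1]
s=robot.read_state();print(s['time_s'],s['tcp_pos'].round(4),s['eef_rot'].round(3),s['opening'],s['force'].round(2),s['torque'].round(3))
I=[]
for n in ['scene','side']:
    im,d=eyes.read_camera(n);np.savez(t+n+'.npz',im=im,d=d)
    u,v=map(int,proj(n,[.53,-.19,.22])); u=max(u,60)
    I.append(cv2.resize(im[max(v-60,0):v+60,u-50:u+50],(400,480),interpolation=cv2.INTER_CUBIC))
    P,uu,vv=pts(n,d,np.ones(d.shape,bool))
    for z in np.arange(.1,.36,.02):
        k=((P>[.40,-.27,z])&(P<[.60,-.10,z+.02])).all(1);H=P[k]
        if len(H)>4: print(n,z.round(2),len(H),np.percentile(H[:,:2],[3,25,50,75,97],axis=0).round(3).T.tolist())
save(t+'.png',np.hstack(I))
E
python3 look.py a5
```

```text
7.125 [ 0.4762 -0.1852  0.3112] [ 0.027  1.     0.    -0.   ] 0.22566890741801185 [-0.08 -0.13 -1.79] [ 0.042 -0.035 -0.01 ]
scene 0.12 105 [[0.42, 0.436, 0.446, 0.456, 0.468], [-0.213, -0.185, -0.175, -0.166, -0.157]]
scene 0.14 125 [[0.407, 0.425, 0.443, 0.46, 0.472], [-0.218, -0.205, -0.173, -0.159, -0.153]]
scene 0.16 124 [[0.405, 0.418, 0.442, 0.465, 0.474], [-0.22, -0.211, -0.188, -0.162, -0.151]]
scene 0.18 13 [[0.474, 0.475, 0.475, 0.476, 0.476], [-0.197, -0.194, -0.189, -0.184, -0.181]]
scene 0.2 33 [[0.473, 0.475, 0.548, 0.551, 0.554], [-0.255, -0.223, -0.192, -0.18, -0.133]]
scene 0.22 90 [[0.474, 0.547, 0.551, 0.553, 0.558], [-0.264, -0.228, -0.193, -0.168, -0.132]]
scene 0.24 15 [[0.473, 0.474, 0.475, 0.475, 0.477], [-0.195, -0.193, -0.189, -0.185, -0.179]]
scene 0.26 21 [[0.473, 0.475, 0.476, 0.5, 0.502], [-0.199, -0.196, -0.193, -0.189, -0.183]]
scene 0.28 37 [[0.474, 0.477, 0.488, 0.498, 0.503], [-0.199, -0.197, -0.194, -0.191, -0.182]]
scene 0.3 12 [[0.464, 0.467, 0.468, 0.471, 0.473], [-0.206, -0.2, -0.185, -0.177, -0.173]]
scene 0.32 44 [[0.463, 0.466, 0.468, 0.471
[... 547 characters left out ...]
.548, 0.559], [-0.252, -0.197, -0.177, -0.172, -0.145]]
side 0.22 54 [[0.475, 0.547, 0.552, 0.555, 0.56], [-0.263, -0.214, -0.175, -0.142, -0.106]]
side 0.24 12 [[0.475, 0.475, 0.476, 0.478, 0.478], [-0.179, -0.177, -0.175, -0.173, -0.17]]
side 0.26 15 [[0.474, 0.475, 0.478, 0.502, 0.502], [-0.185, -0.179, -0.177, -0.174, -0.17]]
side 0.28 34 [[0.474, 0.478, 0.486, 0.495, 0.502], [-0.189, -0.182, -0.176, -0.173, -0.169]]
side 0.3 21 [[0.465, 0.472, 0.475, 0.479, 0.485], [-0.175, -0.173, -0.168, -0.165, -0.161]]
side 0.32 43 [[0.465, 0.469, 0.475, 0.482, 0.485], [-0.172, -0.165, -0.161, -0.158, -0.154]]
side 0.34 26 [[0.464, 0.47, 0.475, 0.482, 0.486], [-0.176, -0.162, -0.159, -0.146, -0.14]]
```

View pics/a5.png

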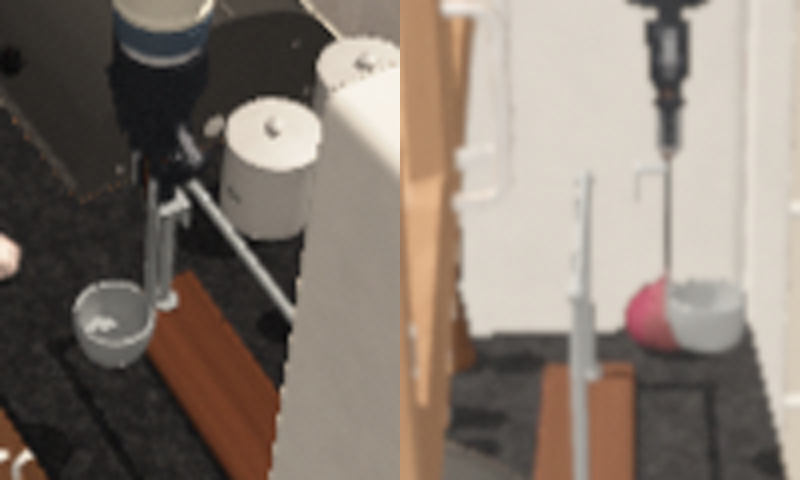

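move_arm --steps '[-8, 0, 0, 0, 0, -22, 0, 0, 0, 0, -36, 0, 0, 0, 0, -50, 0, 0, 0, 0, -59, 0, 0, 0, 0, -62, 0, 0, 0, 0, -62, 0, 0, 0, 0, -62, 0, 0, 0, 0]'

```text
time_s: 8.22
tcp_pos: [0.5379, -0.1893, 0.3115]
eef_rot: [0.027, 1.0, -0.0, 0.0]
force: [0.2, 0.4, -1.6]
opening: 0.228
```

```bash
python3 look.py a6 | egrep -v " 0\.1"
```

```text
8.225 [ 0.5379 -0.1893  0.3115] [ 0.027  1.    -0.     0.   ] 0.22788373725472927 [ 0.22  0.41 -1.59] [ 0.066 -0.067 -0.027]
scene 0.2 37 [[0.536, 0.539, 0.548, 0.552, 0.561], [-0.263, -0.221, -0.195, -0.184, -0.117]]
scene 0.22 86 [[0.536, 0.548, 0.551, 0.553, 0.557], [-0.263, -0.227, -0.196, -0.146, -0.104]]
scene 0.24 16 [[0.533, 0.536, 0.536, 0.539, 0.554], [-0.2, -0.198, -0.192, -0.19, -0.182]]
scene 0.26 23 [[0.534, 0.537, 0.538, 0.562, 0.564], [-0.204, -0.2, -0.196, -0.191, -0.184]]
scene 0.28 34 [[0.535, 0.537, 0.549, 0.559, 0.564], [-0.205, -0.201, -0.197, -0.194, -0.186]]
scene 0.3 12 [[0.524, 0.526, 0.53, 0.532, 0.539], [-0.211, -0.203, -0.186, -0.182, -0.178]]
scene 0.32 47 [[0.524, 0.527, 0.529, 0.534, 0.539], [-0.215, -0.211, -0.202, -0.18, -0.172]]
scene 0.34 42 [[0.522, 0.526, 0.528, 0.533, 0.539], [-0.23, -0.208, -0.184, -0.178, -0.155]]
side 0.2 22 [[0.537, 0.54, 0.547, 0.553, 0.559], [-0.263, -0.22, -0.182, -0.169, -0.107]]
side 0.22 44 [[0.537, 0.55, 0.553, 0.555, 0.56], [-0.257, -0.216, -0.177, -0.145, -0.114]]
side 0.24 6 [[0.536, 0.537, 0.537, 0.537, 0.537], [-0.183, -0.179, -0.177, -0.175, -0.172]]
side 0.26 14 [[0.536, 0.536, 0.54, 0.558, 0.564], [-0.185, -0.181, -0.179, -0.177, -0.174]]
side 0.28 35 [[0.536, 0.539, 0.549, 0.558, 0.564], [-0.195, -0.187, -0.181, -0.176, -0.173]]
side 0.3 21 [[0.524, 0.532, 0.536, 0.539, 0.546], [-0.197, -0.177, -0.173, -0.17, -0.167]]
side 0.32 41 [[0.524, 0.532, 0.536, 0.542, 0.546], [-0.197, -0.172, -0.168, -0.164, -0.16]]
side 0.34 23 [[0.527, 0.532, 0.536, 0.542, 0.547], [-0.175, -0.166, -0.163, -0.151, -0.145]]
```

View pics/a6.png

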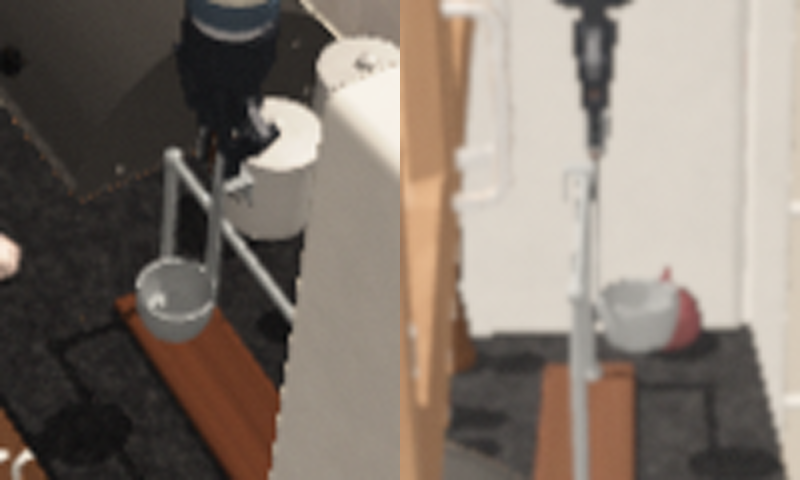

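Handle at x ≈ 0.5375 and lip outer face at 0.564, so the gap middle is about 0.5505 and the rail is at 0.551. They line up, so I lower.

move_arm --steps '[0, 0, 8, 0, 0, 0, 0, 20, 0, 0, 0, 0, 32, 0, 0, 0, 0, 44, 0, 0, 0, 0, 53, 0, 0, 0, 0, 58, 0, 0, 0, 0, 60, 0, 0, 0, 0, 60, 0, 0]'

```text
time_s: 9.32
tcp_pos: [0.5382, -0.1893, 0.2514]
eef_rot: [0.027, 1.0, -0.0, 0.0]
force: [0.2, -1.0, -2.2]
opening: 0.225
```

```bash
python3 look.py a7 | egrep -v " 0\.1"
```

```text
9.325 [ 0.5382 -0.1893  0.2514] [ 0.027  1.    -0.     0.   ] 0.22461026068515777 [ 0.23 -0.95 -2.18] [ 0.021 -0.047 -0.07 ]
scene 0.2 41 [[0.535, 0.539, 0.549, 0.554, 0.563], [-0.264, -0.226, -0.201, -0.188, -0.107]]
scene 0.22 85 [[0.537, 0.546, 0.551, 0.555, 0.564], [-0.264, -0.228, -0.201, -0.192, -0.104]]
scene 0.24 13 [[0.526, 0.527, 0.53, 0.533, 0.534], [-0.21, -0.204, -0.184, -0.182, -0.179]]
scene 0.26 40 [[0.523, 0.528, 0.53, 0.533, 0.54], [-0.214, -0.21, -0.203, -0.18, -0.176]]
scene 0.28 34 [[0.522, 0.525, 0.528, 0.533, 0.542], [-0.214, -0.207, -0.18, -0.177, -0.158]]
scene 0.3 64 [[0.521, 0.524, 0.526, 0.53, 0.543], [-0.235, -0.219, -0.21, -0.178, -0.146]]
scene 0.32 68 [[0.518, 0.522, 0.524, 0.528, 0.541], [-0.249, -0.233, -0.209, -0.173, -0.132]]
scene 0.34 102 [[0.516, 0.523, 0.526, 0.533, 0.541], [-0.256, -0.246, -0.231, -0.208, -0.176]]
side 0.2 21 [[0.537, 0.547, 0.559, 0.562, 0.566], [-0.218, -0.194, -0.179, -0.175, -0.136]]
side 0.22 69 [[0.537, 0.549, 0.553, 0.557, 0.565], [-0.257, -0.191, -0.179, -0.159, -0.102]]
side 0.24 21 [[0.527, 0.533, 0.537, 0.544, 0.547], [-0.182, -0.175, -0.171, -0.17, -0.162]]
side 0.26 37 [[0.526, 0.53, 0.537, 0.541, 0.547], [-0.176, -0.172, -0.167, -0.165, -0.16]]
side 0.28 24 [[0.527, 0.533, 0.538, 0.544, 0.548], [-0.175, -0.165, -0.16, -0.152, -0.145]]
side 0.3 42 [[0.523, 0.53, 0.537, 0.543, 0.552], [-0.169, -0.148, -0.144, -0.139, -0.134]]
side 0.32 50 [[0.522, 0.529, 0.537, 0.547, 0.552], [-0.197, -0.166, -0.133, -0.13, -0.123]]
side 0.34 97 [[0.518, 0.525, 0.539, 0.547, 0.555], [-0.197, -0.17, -0.152, -0.136, -0.124]]
```

View pics/a7.png

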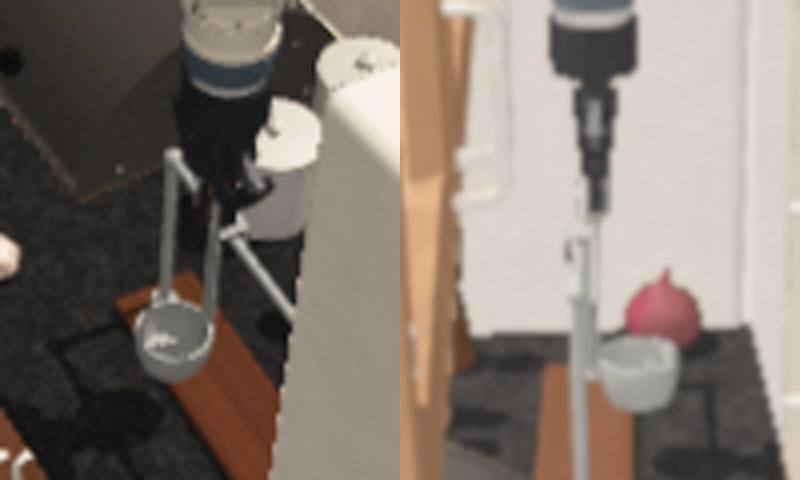

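The hook now straddles the rail and isn't touching it yet. I lower the last few millimetres, watching the force.

move_arm --steps '[0, 0, 2, 0, 0, 0, 0, 4, 0, 0, 0, 0, 5, 0, 0, 0, 0, 5, 0, 0]'

```text
time_s: 9.93
tcp_pos: [0.5381, -0.1893, 0.2463]
eef_rot: [0.027, 1.0, -0.0, 0.0]
force: [-0.4, 0.5, -0.8]
opening: 0.225
```

move_arm --steps '[0, 0, 0.5, 0, 0, 0, 0, 1, 0, 0, 0, 0, 1, 0, 0]'

```text
time_s: 10.3
tcp_pos: [0.5382, -0.1893, 0.2462]
eef_rot: [0.027, 1.0, -0.0, 0.001]
force: [-3.0, 1.1, 7.1]
opening: 0.228
```

The weight is on the rail (+7 N) with the fingers still holding. I drop to the lowest grip force and start easing the ladle along the lean arc.

move_arm --steps '[0, 0, 0, 0, 0, 0, 0, 0, 0, 0, 1, 0, 0.3, 0, 0, 2.2, 0, 0.7, 0, 0, 3.3, 0, 1.1, 0, 0, 4.4, 0, 1.5, 0, 0, 4.4, 0, 1.5, 0, 0]' --grip_force 20

```text
time_s: 11.18
tcp_pos: [0.536, -0.1895, 0.2459]
eef_rot: [0.027, 1.0, -0.001, 0.003]
force: [5.9, -0.0, 10.5]
opening: 0.226
```

```bash
python3 look.py a8 | egrep -v " 0\.[3]"
```

```text
11.175 [ 0.536  -0.1895  0.2459] [ 0.027  1.    -0.001  0.003] 0.22554333148603528 [ 5.88 -0.02 10.49] [ 0.105 -1.599  0.008]
scene 0.1 74 [[0.468, 0.484, 0.509, 0.528, 0.537], [-0.224, -0.212, -0.189, -0.166, -0.156]]
scene 0.12 15 [[0.533, 0.535, 0.537, 0.539, 0.541], [-0.202, -0.198, -0.192, -0.187, -0.18]]
scene 0.14 10 [[0.533, 0.536, 0.536, 0.537, 0.538], [-0.201, -0.2, -0.195, -0.191, -0.188]]
scene 0.16 13 [[0.534, 0.535, 0.536, 0.536, 0.537], [-0.201, -0.199, -0.194, -0.19, -0.187]]
scene 0.18 12 [[0.533, 0.535, 0.536, 0.537, 0.538], [-0.2, -0.197, -0.189, -0.186, -0.183]]
scene 0.2 31 [[0.534, 0.536, 0.545, 0.548, 0.555], [-0.268, -0.232, -0.2, -0.188, -0.115]]
scene 0.22 83 [[0.534, 0.547, 0.551, 0.554, 0.562], [-0.262, -0.234, -0.202, -0.192, -0.105]]
scene 0.24 20 [[0.522, 0.526, 0.528, 0.53, 0.537], [-0.212, -0.206, -0.19, -0.18, -0.174]]
scene 0.26 35 [[0.523, 0.524, 0.526, 0.53, 0.534], [-0.217, -0.21, -0.202, -0.18, -0.175]]
scene 0.28 49 [[0.519, 0.523, 0.525, 0.529, 0.541], [-0.232, -0.214, -0.201, -0.175, -0.151]]
side 0.1 56 [[0.472, 0.491, 0.516, 0.53, 0.54], [-
[... 160 characters left out ...]
39, 0.539, 0.539], [-0.185, -0.184, -0.183, -0.176, -0.176]]
side 0.16 5 [[0.538, 0.538, 0.538, 0.539, 0.539], [-0.181, -0.178, -0.176, -0.173, -0.172]]
side 0.18 6 [[0.538, 0.538, 0.538, 0.538, 0.538], [-0.185, -0.184, -0.182, -0.18, -0.176]]
side 0.2 18 [[0.537, 0.54, 0.553, 0.562, 0.562], [-0.237, -0.186, -0.182, -0.178, -0.154]]
side 0.22 70 [[0.537, 0.546, 0.552, 0.556, 0.561], [-0.256, -0.197, -0.181, -0.152, -0.108]]
side 0.24 25 [[0.527, 0.53, 0.534, 0.54, 0.544], [-0.18, -0.174, -0.172, -0.169, -0.166]]
side 0.26 32 [[0.526, 0.53, 0.537, 0.54, 0.544], [-0.175, -0.169, -0.166, -0.162, -0.159]]
side 0.28 28 [[0.523, 0.527, 0.534, 0.538, 0.547], [-0.169, -0.154, -0.15, -0.146, -0.143]]
```

View pics/a8.png

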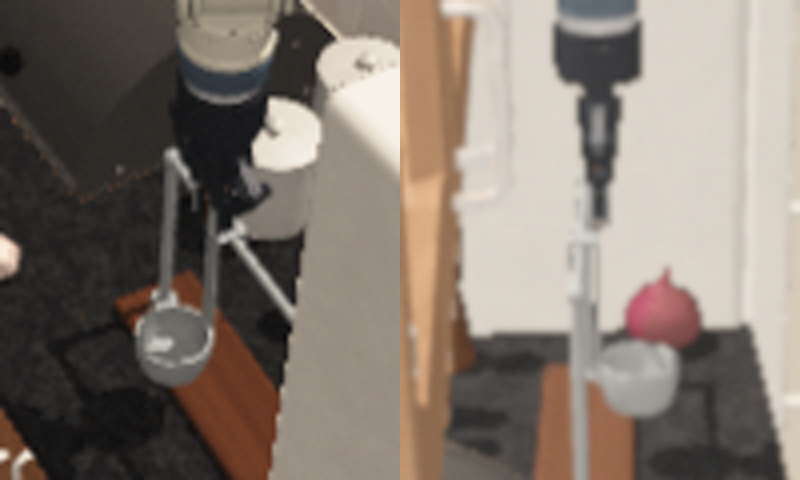

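move_arm --steps '[1.1, 0, 0.4, 0, 0, 2.2, 0, 0.9, 0, 0, 3.3, 0, 1.4, 0, 0, 4.3, 0, 1.9, 0, 0, 4.3, 0, 1.9, 0, 0, 4.3, 0, 1.9, 0, 0]'

```text
time_s: 12.02
tcp_pos: [0.5315, -0.1894, 0.2441]
eef_rot: [0.027, 1.0, -0.001, 0.003]
force: [5.0, -1.5, 11.2]
opening: 0.226
```

```bash
python3 look.py a9 | egrep " 0\.[12]"
```

```text
12.025 [ 0.5315 -0.1894  0.2441] [ 0.027  1.    -0.001  0.003] 0.22608997474504933 [ 5.   -1.49 11.22] [-0.015 -1.341  0.026]
scene 0.1 56 [[0.476, 0.503, 0.527, 0.541, 0.545], [-0.225, -0.209, -0.194, -0.169, -0.158]]
scene 0.12 7 [[0.54, 0.542, 0.543, 0.544, 0.544], [-0.199, -0.197, -0.194, -0.189, -0.186]]
scene 0.14 11 [[0.538, 0.54, 0.54, 0.542, 0.543], [-0.202, -0.199, -0.197, -0.189, -0.186]]
scene 0.16 11 [[0.537, 0.538, 0.539, 0.54, 0.541], [-0.2, -0.199, -0.196, -0.19, -0.185]]
scene 0.18 14 [[0.535, 0.536, 0.537, 0.538, 0.54], [-0.201, -0.198, -0.192, -0.186, -0.183]]
scene 0.2 27 [[0.533, 0.536, 0.546, 0.549, 0.561], [-0.263, -0.218, -0.201, -0.192, -0.111]]
scene 0.22 70 [[0.534, 0.547, 0.55, 0.553, 0.559], [-0.264, -0.239, -0.209, -0.196, -0.11]]
scene 0.24 28 [[0.519, 0.522, 0.524, 0.527, 0.532], [-0.215, -0.21, -0.202, -0.179, -0.178]]
scene 0.26 31 [[0.518, 0.52, 0.522, 0.526, 0.531], [-0.212, -0.209, -0.187, -0.179, -0.175]]
scene 0.28 49 [[0.514, 0.518, 0.521, 0.526, 0.532], [-0.231, -0.212, -0.206, -0.176, -0.151]]
side 0.1 26 [[0.491, 0.517, 0.534, 0.543, 0.547],
[... 163 characters left out ...]
0.542, 0.542, 0.543], [-0.186, -0.184, -0.181, -0.18, -0.176]]
side 0.16 7 [[0.538, 0.538, 0.539, 0.542, 0.542], [-0.186, -0.183, -0.18, -0.178, -0.176]]
side 0.18 6 [[0.538, 0.538, 0.538, 0.538, 0.538], [-0.182, -0.181, -0.18, -0.179, -0.172]]
side 0.2 16 [[0.535, 0.538, 0.549, 0.562, 0.562], [-0.256, -0.183, -0.177, -0.174, -0.14]]
side 0.22 79 [[0.534, 0.546, 0.552, 0.556, 0.562], [-0.259, -0.199, -0.179, -0.166, -0.108]]
side 0.24 30 [[0.52, 0.523, 0.53, 0.537, 0.54], [-0.18, -0.172, -0.169, -0.167, -0.161]]
side 0.26 36 [[0.519, 0.523, 0.53, 0.537, 0.54], [-0.176, -0.171, -0.167, -0.163, -0.159]]
side 0.28 27 [[0.52, 0.527, 0.533, 0.537, 0.543], [-0.165, -0.153, -0.151, -0.146, -0.143]]
```

View pics/a9.png

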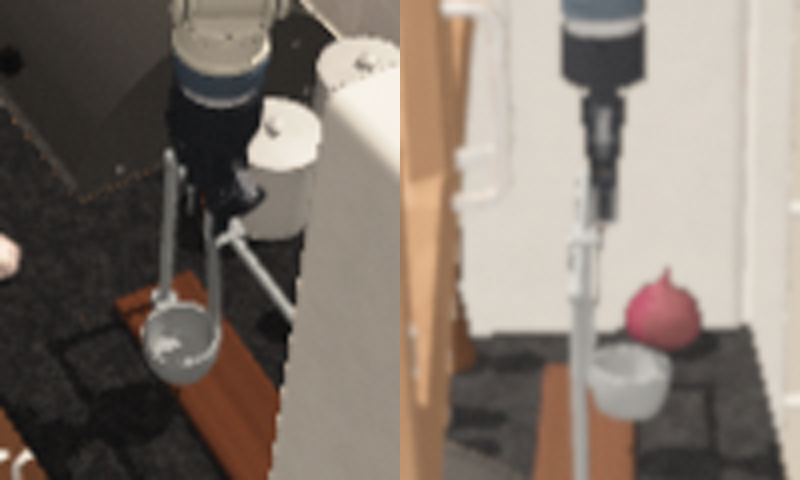

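The handle leans about 0.1 rad: x goes from 0.543 at z = 0.13 to 0.535 at z = 0.21. It pivots steadily in the pads under about 5 N of pull, so I continue.

move_arm --steps '[1, 0, 0.4, 0, 0, 2.1, 0, 0.9, 0, 0, 3.2, 0, 1.4, 0, 0, 4.2, 0, 2, 0, 0, 5.2, 0, 2.5, 0, 0, 6.3, 0, 3.1, 0, 0, 7.3, 0, 3.7, 0, 0, 8.3, 0, 4.4, 0, 0, 8.3, 0, 4.4, 0, 0, 8.3, 0, 4.4, 0, 0]'

```text
time_s: 13.38
tcp_pos: [0.5232, -0.1891, 0.2396]
eef_rot: [0.027, 1.0, -0.001, 0.003]
force: [4.2, -0.1, 11.0]
opening: 0.227
```

```bash
python3 look.py b1 | egrep " 0\.[12]"
```

```text
13.375 [ 0.5232 -0.1891  0.2396] [ 0.027  1.    -0.001  0.003] 0.22656382762222066 [ 4.2  -0.05 11.01] [-4.60e-02 -1.25e+00  1.00e-03]
scene 0.1 24 [[0.54, 0.547, 0.553, 0.555, 0.557], [-0.221, -0.205, -0.198, -0.184, -0.167]]
scene 0.12 7 [[0.549, 0.55, 0.551, 0.552, 0.553], [-0.2, -0.199, -0.196, -0.193, -0.188]]
scene 0.14 6 [[0.544, 0.545, 0.546, 0.548, 0.551], [-0.2, -0.199, -0.197, -0.191, -0.189]]
scene 0.16 9 [[0.541, 0.543, 0.544, 0.544, 0.545], [-0.203, -0.199, -0.194, -0.189, -0.184]]
scene 0.18 8 [[0.536, 0.538, 0.539, 0.54, 0.541], [-0.199, -0.199, -0.197, -0.193, -0.188]]
scene 0.2 29 [[0.533, 0.545, 0.548, 0.551, 0.556], [-0.267, -0.244, -0.222, -0.2, -0.189]]
scene 0.22 56 [[0.532, 0.545, 0.55, 0.553, 0.56], [-0.262, -0.238, -0.209, -0.2, -0.188]]
scene 0.24 36 [[0.51, 0.512, 0.515, 0.518, 0.524], [-0.214, -0.209, -0.202, -0.181, -0.178]]
scene 0.26 23 [[0.509, 0.511, 0.514, 0.514, 0.518], [-0.214, -0.209, -0.19, -0.179, -0.174]]
scene 0.28 59 [[0.506, 0.509, 0.512, 0.515, 0.528], [-0.233, -0.214, -0.204, -0.176, -0.15]]
side 0.14 7 [[0.546, 0.548, 0.549, 0.55, 0.55], [-0.188, -0.186, -0.181, -0.179, -0.175]]
side 0.16 8 [[0.542, 0.542, 0.545, 0.546, 0.546], [-0.189, -0.182, -0.179, -0.177, -0.172]]
side 0.18 7 [[0.538, 0.538, 0.541, 0.542, 0.542], [-0.194, -0.182, -0.18, -0.179, -0.177]]
side 0.2 23 [[0.534, 0.537, 0.558, 0.562, 0.564], [-0.206, -0.182, -0.18, -0.177, -0.122]]
side 0.22 74 [[0.527, 0.544, 0.551, 0.554, 0.559], [-0.264, -0.207, -0.181, -0.166, -0.108]]
side 0.24 32 [[0.513, 0.517, 0.523, 0.528, 0.533], [-0.18, -0.172, -0.168, -0.164, -0.161]]
side 0.26 29 [[0.513, 0.517, 0.523, 0.527, 0.53], [-0.173, -0.169, -0.165, -0.162, -0.158]]
side 0.28 26 [[0.509, 0.517, 0.521, 0.527, 0.534], [-0.189, -0.154, -0.148, -0.145, -0.141]]
```

View pics/b1.png

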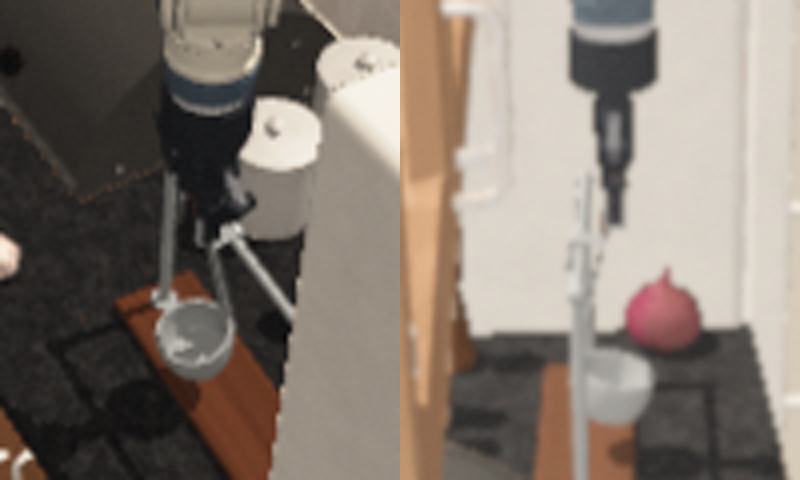

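Lean is about 0.2 rad, and the hook has shifted so its lip is near the rail's back. The next increment adds the rest.

move_arm --steps '[1, 0, 0.6, 0, 0, 2, 0, 1.3, 0, 0, 3, 0, 2, 0, 0, 4, 0, 2.7, 0, 0, 5, 0, 3.4, 0, 0, 5.5, 0, 4, 0, 0, 5.5, 0, 4, 0, 0]'

```text
time_s: 14.35
tcp_pos: [0.5183, -0.1888, 0.2356]
eef_rot: [0.027, 1.0, -0.001, 0.004]
force: [7.4, -0.0, 9.9]
opening: 0.227
```

```bash
cat > lean.py <<'E'
from h import *
import sys
t=sys.argv[1]
for n in ['scene','side']:
    z=np.load(t+n+'.npz');P,u,v=pts(n,z['d'],np.ones(z['d'].shape,bool))
    k=((P>[.515,-.215,.125])&(P<[.575,-.165,.200])).all(1);H=P[k]
    l=cv2.fitLine(H[:,[0,2]].astype(np.float32),cv2.DIST_HUBER,0,.01,.01).ravel();print(n,len(H),'lean',round(float(np.arctan(-l[0]/l[1])),3),l[2:])
E
python3 look.py b2 | egrep " 0\.[12]";python3 lean.py b1; python3 lean.py b2
```

```text
14.35 [ 0.5183 -0.1888  0.2356] [ 0.027  1.    -0.001  0.004] 0.22673279756594095 [ 7.44 -0.05  9.94] [-0.018 -1.929 -0.04 ]
scene 0.1 18 [[0.548, 0.56, 0.564, 0.568, 0.571], [-0.223, -0.211, -0.2, -0.185, -0.168]]
scene 0.12 6 [[0.559, 0.56, 0.562, 0.563, 0.565], [-0.202, -0.201, -0.199, -0.192, -0.188]]
scene 0.14 6 [[0.554, 0.554, 0.555, 0.556, 0.56], [-0.2, -0.2, -0.199, -0.195, -0.187]]
scene 0.16 7 [[0.545, 0.547, 0.548, 0.549, 0.551], [-0.201, -0.199, -0.197, -0.193, -0.187]]
scene 0.18 6 [[0.539, 0.54, 0.541, 0.541, 0.543], [-0.202, -0.2, -0.198, -0.192, -0.186]]
scene 0.2 24 [[0.533, 0.543, 0.547, 0.55, 0.563], [-0.267, -0.241, -0.212, -0.2, -0.182]]
scene 0.22 64 [[0.515, 0.544, 0.549, 0.552, 0.555], [-0.267, -0.241, -0.213, -0.199, -0.179]]
scene 0.24 39 [[0.505, 0.507, 0.51, 0.514, 0.521], [-0.213, -0.211, -0.203, -0.179, -0.172]]
scene 0.26 27 [[0.504, 0.506, 0.507, 0.509, 0.515], [-0.213, -0.206, -0.196, -0.177, -0.162]]
scene 0.28 58 [[0.502, 0.504, 0.506, 0.51, 0.521], [-0.235, -0.212, -0.205, -0.171, -0.146]]
side 0.1 16 [[0.565, 0.565, 0.568, 0.569, 0.572], [-0.202, -0.189, -0.181, -0.174, -0.164]]
side 0.18 10 [[0.539, 0.541, 0.542, 0.545, 0.545], [-0.192, -0.184, -0.178, -0.176, -0.175]]
side 0.2 27 [[0.534, 0.538, 0.553, 0.562, 0.566], [-0.234, -0.183, -0.178, -0.174, -0.131]]
side 0.22 81 [[0.514, 0.537, 0.549, 0.554, 0.56], [-0.261, -0.2, -0.181, -0.172, -0.109]]
side 0.24 40 [[0.506, 0.51, 0.517, 0.524, 0.53], [-0.178, -0.172, -0.17, -0.165, -0.16]]
side 0.26 25 [[0.506, 0.513, 0.516, 0.52, 0.527], [-0.187, -0.171, -0.168, -0.164, -0.16]]
side 0.28 30 [[0.502, 0.511, 0.516, 0.524, 0.531], [-0.178, -0.149, -0.144, -0.141, -0.133]]
scene 29 lean 0.209 [0.5450597 0.1597424]
side 23 lean 0.202 [0.5444014  0.16934556]
scene 23 lean 0.315 [0.5468615  0.17301759]
side 14 lean 0.317 [0.5458851  0.18055132]
```

View pics/b2.png

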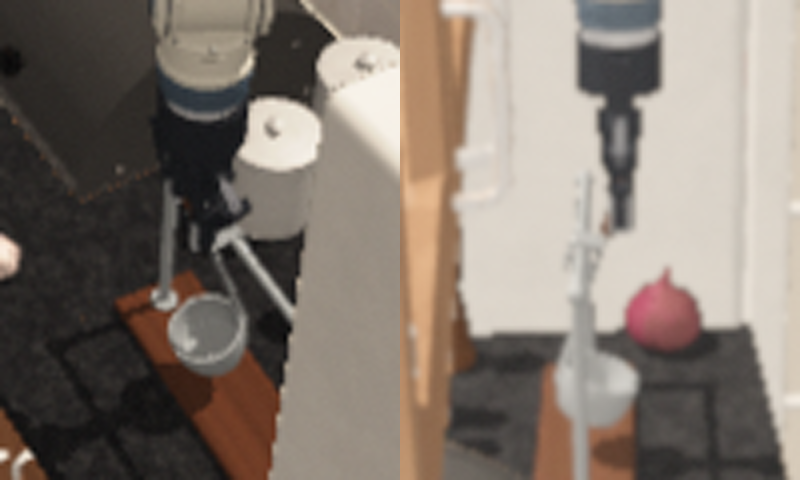

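move_arm --steps '[1, 0, 0.8, 0, 0, 2, 0, 1.6, 0, 0, 3, 0, 2.2, 0, 0, 3, 0, 2.2, 0, 0, 2.2, 0, 1.4, 0, 0, 1.4, 0, 0.6, 0, 0, 1, 0, 0, 0, 0, 1, 0, 0, 0, 0]'

```text
time_s: 15.45
tcp_pos: [0.5154, -0.1884, 0.2335]
eef_rot: [0.027, 1.0, -0.0, 0.001]
force: [4.8, -2.5, -1.7]
opening: 0.221
```

```bash
python3 look.py b3 | egrep " 0\.2|^[0-9]";python3 lean.py b3
```

```text
15.45 [ 0.5154 -0.1884  0.2335] [ 0.027  1.    -0.     0.001] 0.22102659682684192 [ 4.79 -2.54 -1.74] [-0.366 -1.159 -0.083]
scene 0.2 16 [[0.533, 0.539, 0.547, 0.55, 0.562], [-0.266, -0.242, -0.212, -0.201, -0.195]]
scene 0.22 76 [[0.504, 0.543, 0.547, 0.551, 0.557], [-0.265, -0.241, -0.209, -0.198, -0.177]]
scene 0.24 36 [[0.502, 0.504, 0.508, 0.512, 0.518], [-0.214, -0.211, -0.204, -0.181, -0.176]]
scene 0.26 28 [[0.5, 0.502, 0.504, 0.506, 0.51], [-0.226, -0.209, -0.192, -0.179, -0.169]]
scene 0.28 55 [[0.498, 0.501, 0.504, 0.507, 0.52], [-0.238, -0.213, -0.208, -0.173, -0.149]]
side 0.2 29 [[0.533, 0.537, 0.545, 0.562, 0.566], [-0.254, -0.192, -0.183, -0.177, -0.15]]
side 0.22 84 [[0.511, 0.533, 0.55, 0.554, 0.559], [-0.258, -0.191, -0.175, -0.166, -0.108]]
side 0.24 38 [[0.506, 0.51, 0.517, 0.523, 0.527], [-0.184, -0.173, -0.168, -0.164, -0.16]]
side 0.26 24 [[0.505, 0.51, 0.515, 0.52, 0.523], [-0.173, -0.167, -0.163, -0.152, -0.147]]
side 0.28 38 [[0.502, 0.507, 0.514, 0.524, 0.529], [-0.169, -0.15, -0.145, -0.139, -0.135]]
scene 19 lean 0.373 [0.5543721 0.159953 ]
side 19 lean 0.392 [0.557123   0.15873341]
```

Lean is 0.37–0.39 rad, close to hanging equilibrium. I relax the remaining side pull and put the weight back on the rail.

move_arm --steps '[-0.8, 0, 0.3, 0, 0, -1.5, 0, 0.6, 0, 0, -1.5, 0, 0.6, 0, 0, -1.5, 0, 0.6, 0, 0]'

```text
time_s: 16.05
tcp_pos: [0.5156, -0.1883, 0.2334]
eef_rot: [0.027, 1.0, -0.0, -0.0]
force: [-2.2, -2.7, 6.2]
opening: 0.228
```

move_arm --steps '[0.4, 0, -0.3, 0, 0, 0.5, 0, -0.4, 0, 0, 0.5, 0, -0.4, 0, 0]'

```text
time_s: 16.42
tcp_pos: [0.5156, -0.1883, 0.2334]
eef_rot: [0.027, 1.0, -0.0, -0.0]
force: [-0.7, -2.0, 3.3]
opening: 0.227
```

```bash
python3 look.py b4 | egrep "^[0-9]";python3 lean.py b4
```

```text
16.425 [ 0.5156 -0.1883  0.2334] [ 0.027  1.    -0.    -0.   ] 0.2273560272716084 [-0.66 -2.04  3.28] [-0.539  0.054 -0.051]
scene 19 lean 0.358 [0.55301523 0.16415186]
side 18 lean 0.387 [0.55407363 0.16624968]
```

Forces are near zero and the lean is about 0.37. The weight is on the rail, so I open the fingers gradually.

move_arm --steps '[0, 0, 0, 0, 0.22, 0, 0, 0, 0, 0.24, 0, 0, 0, 0, 0.26, 0, 0, 0, 0, 0.3, 0, 0, 0, 0, 0.4, 0, 0, 0, 0, 0.5, 0, 0, 0, 0, 0.5]'

```text
time_s: 17.4
tcp_pos: [0.5157, -0.1881, 0.2333]
eef_rot: [0.027, 1.0, 0.0, -0.0]
force: [0.5, -0.4, 0.5]
opening: 0.498
```

```bash
python3 look.py b5 | egrep "^[0-9]";python3 lean.py b5
```

```text
17.4 [ 0.5157 -0.1881  0.2333] [ 0.027  1.     0.    -0.   ] 0.4976172511577595 [ 0.55 -0.37  0.47] [-0.027  0.012  0.029]
scene 19 lean 0.385 [0.5535818  0.16326386]
side 19 lean 0.399 [0.5556104  0.16274737]
```

View pics/b5.png

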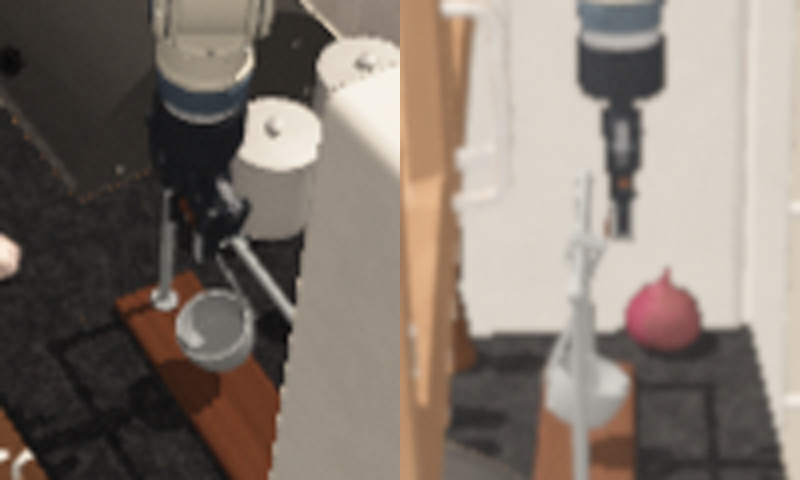

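The ladle hangs leaning 0.39 with hardly any change after release. I open fully, withdraw straight up, then back off.

move_arm --steps '[0, 0, 0, 0, 0.7, 0, 0, 0, 0, 0.8, 0, 0, -5, 0, 0.8, 0, 0, -20, 0, 0.8, 0, 0, -40, 0, 0.8, 0, 0, -65, 0, 0.8, 0, 0, -90, 0, 0.8, 0, 0, -110, 0, 0.8, 0, 0, -120, 0, 0.8, 0, 0, -120, 0, 0.8, 0, 0, -120, 0, 0.8]'

```text
time_s: 18.88
tcp_pos: [0.5156, -0.188, 0.3526]
eef_rot: [0.027, 1.0, 0.0, -0.0]
force: [0.1, 0.3, 0.2]
opening: 0.801
```

```bash
python3 look.py c1 | egrep "^[0-9]| 0\.[2]";python3 lean.py c1
python3 - <<'E'
from h import *
for q in ['garlic','tea_mug','onion']:
  for n in ['scene','side']:
    for t in ['0']:
        z=np.load(n+'0.npz')
    im,d=eyes.read_camera(n); r=models.trace(q,n)
    if r and r[0]['conf']>.4:
        P,_,_=pts(n,d,r[0]['mask']);print(q,n,np.median(P,0).round(3))
save('fin.png',im)
E
```

```text
18.875 [ 0.5156 -0.188   0.3526] [ 0.027  1.     0.    -0.   ] 0.8007914492593168 [0.11 0.28 0.19] [-0.027  0.012 -0.038]
scene 0.2 41 [[0.535, 0.547, 0.549, 0.554, 0.561], [-0.267, -0.22, -0.198, -0.145, -0.105]]
scene 0.22 118 [[0.525, 0.546, 0.55, 0.555, 0.558], [-0.26, -0.214, -0.196, -0.167, -0.11]]
scene 0.24 12 [[0.512, 0.513, 0.519, 0.521, 0.523], [-0.202, -0.201, -0.2, -0.197, -0.192]]
scene 0.26 20 [[0.504, 0.507, 0.511, 0.514, 0.518], [-0.2, -0.198, -0.197, -0.193, -0.186]]
scene 0.28 8 [[0.504, 0.507, 0.508, 0.509, 0.512], [-0.199, -0.195, -0.189, -0.187, -0.186]]
side 0.2 26 [[0.533, 0.537, 0.553, 0.562, 0.566], [-0.231, -0.189, -0.179, -0.175, -0.14]]
side 0.22 77 [[0.523, 0.544, 0.551, 0.555, 0.56], [-0.259, -0.194, -0.181, -0.157, -0.107]]
side 0.24 26 [[0.512, 0.517, 0.521, 0.525, 0.53], [-0.189, -0.18, -0.179, -0.178, -0.174]]
side 0.26 25 [[0.505, 0.509, 0.512, 0.516, 0.52], [-0.189, -0.181, -0.178, -0.176, -0.173]]
scene 17 lean 0.378 [0.5521407  0.16723372]
side 20 lean 0.392 [0.55616426 0.16255471]
garlic side [0.433 0.058 0.029]
tea_mug scene [0.512 0.433 0.066]
tea_mug side [0.517 0.487 0.064]
onion side [ 0.464 -0.411  0.043]
```

View pics/c1.png

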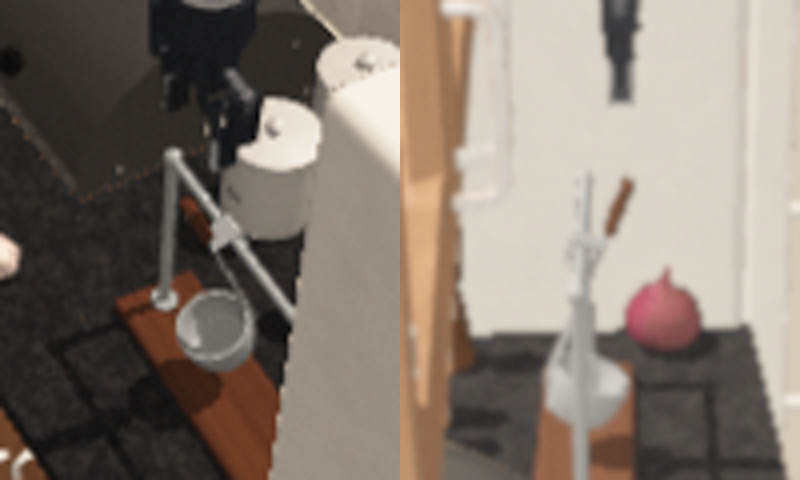

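The gripper is clear and the ladle hangs still: 0.38–0.39 rad in both views, unchanged since release. The bystanders' positions match the start. I'm handing in.

```bash
python3 -c "
from rig import robot
print(robot.finish_job())"
```

```text
the job is handed in; nothing more can be done
None
```

The ladle is hanging by its hook on the rail, between the posts. The handle is on the robot's side and the lip is behind the rail. I handed the job in at about 19 s; no verdict was reported.

- **How it went:** I gripped the ladle across the wooden grip, carried it over and lowered the hook onto the rail until the force turned upward. That put its weight on the rail while I still held it. At the lowest grip force I moved the grip along an arc, so the ladle pivoted in the pads from upright to about 0.37 rad. I brought the forces down to a few newtons, opened the fingers slowly and withdrew upward.
- **Lean and stillness:** the lean was 0.385 and 0.399 rad (scene and side cameras) just after release, and 0.378 and 0.392 rad after the gripper was clear. It did not visibly swing.
- **Other things:** the garlic (side camera) and mug (scene camera) are within about 2 mm of where they started, and so is the onion (side camera). The networks missed some views: garlic in the scene view, mug in the first side view and onion in the scene view. Each thing was therefore compared in only one camera.
- **Differed from plan:** the hook slid about 5 mm while leaning, so the rail sits near the lip instead of mid-gap. That explains the lean being slightly over the nominal 0.35 rad. By my estimate the hook point is about 5–6 mm off across and 2 mm in height, inside the 12 mm and 9 mm limits.

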